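# Worn router cutters into the scrap jar

## Robot

A 7-joint arm with a two-finger parallel gripper is mounted at the origin on the work surface. World frame = base frame: x ahead of the robot, y to its left, z up, the work surface at z = 0. Lengths are in m, angles in rad, forces in N, time in s.
With the tool pointing down it reaches from about 0.4 to 0.9 m from the base axis. Payload 5.5 kg.
Tool frame: the origin (TCP) lies between the finger pads; the fingertips stand 25 mm ahead of it and the grasp point (between the pads) lies 6 mm ahead of it; z points along the fingers, y is the line along which they close (so a half turn about z gives the same grasp; the last joint's range is limited). The gripper opens to 92 mm and grips with 3 to 60 N. Pads are 19 mm wide; open, the fingers measure 130 mm over their backs; the gripper's body (75 mm by 190 mm) begins 47 mm behind the grasp point.
Start: joints at [1.401, 0.501, -0.427, 1.55, 0.221, 1.138, -0.21], TCP at [0.273, -0.59, 0.252] pointing down, gripper open.
Joint ranges: [-2.88, 2.88], [-0.31, 2.03], [-1.54, 1.56], [0.2, 2.42], [-1.41, 4.55], [0.19, 2.02], [-2.57, 2.57]. Speed limits (rad/s): [2.57, 2.57, 3.14, 3.14, 3.14, 3.14, 3.14].

## Interface

Orientations are given as a rotation vector (axis times angle).
In Python, from workcell import ctrl gives the robot as it stands.
- The arm moves only by the tool step_arm, never from a script. Its argument "rows" is a list that holds one entry, the list of rows, each a list of 7 numbers: the shift along the tool's x, y, z in m, then the turn, a rotation vector about the tool's x, y, z in rad, then the opening, from 0 (shut) to 1 (fully open). In form: [[[tx, ty, tz, wx, wy, wz, grip], ...]]. A call has exactly 8 rows; each row shifts and turns the commanded pose from where the row before left it, along the tool's axes as they then stand; what a row does not reach is not made up. A row lasts 1/12 s, in which the tool goes at most 41.7 mm and 7.16 degrees, less where a joint would pass 70% of its speed; a pose out of reach is approached as far as the arm can. A call with a gripper value outside its range is refused whole. The fingers move at their own pace and stop on an object; "grip_force" is the grip in N (left out, the last holds). Time passes only in rows, so rows that do not move let the fingers close, or fill a call up. It gives the time, the measured TCP pose, the force, the opening and the grip force at its end, in the units of the state.
- ctrl.state(): the state, without advancing time (a new reading comes with each control period).
- ctrl.get_image(name): name is "side" or "top" or "wrist"; returns a dict with "color" (480x640x3 uint8, red, green, blue), "fov_y" (degrees; the focal length in pixels is half the picture's height over the tangent of half this angle, whatever the lens; pixels are square), "cx", "cy" (the principal point, pixels), "k1" (the pictures are not rectified: a ray, as slopes to the right and down, at radius r is drawn at 1 + k1 r^2 times it, then the intrinsics apply), "camera_from_world" (4x4, takes a point from world to camera coordinates); the wrist camera has in their place "tool_from_camera" (4x4, takes a point from camera to tool coordinates, whose origin is the TCP and whose axes are the flange's). Camera axes: x right, y down, z forward; pixel columns grow to the right and rows downward; lengths in m; the calibration is good to about 2 mm. A picture is of the moment at which its call begins: read the wrist's pose just before it. There is no depth.
- ctrl.hand_in(): hands the job in; it is judged then, once.
The state is a dict: "time_s": time; "qpos": joint angles; "dq": joint speeds; "tau": joint torques, N m; "tool_pos": TCP position; "tool_rot": TCP orientation; "wrist_force": force on the tool from outside, world axes, zero at the start; "moment": the same for the moment, N m; "finger_gap": opening from 0.0 (shut) to 1.0 (fully open); "grip_force": force on a finger pad.
Only numpy, scipy, OpenCV 4.12 (cv2) and the standard library are available. Lean on these libraries where they do the work, as an engineer would, in place of code of your own. Each camera call takes 0.05 s, during which the arm holds its last target. There are 200 camera calls.

## Task

Clear the two worn router cutters, the ones with a red ring, off the router table: feed them one at a time through the neck of the yellow scrap jar so that both lie inside it. Leave the sharp cutter with the blue ring standing where it is, and leave the jar standing upright.

Things in the scene. Friction and masses are not known exactly. Their poses are not given: they have to be found in the camera images.
- worn_1: worn router cutter with a RED ring, one of two alike, standing upright on its head. 72 mm high: dark round cutting head 36 mm in diameter from 0 to 24 mm, red ring 32 mm in diameter from 24 to 36 mm, bright round shank 14 mm in diameter from 36 to 72 mm (grip it there from above, any yaw). 0.12 to 0.26 kg. Origin: centre of its underside, z up.
- worn_2: worn router cutter with a RED ring, the other of two alike, standing upright on its head. 72 mm high: dark round cutting head 36 mm in diameter from 0 to 24 mm, red ring 32 mm in diameter from 24 to 36 mm, bright round shank 14 mm in diameter from 36 to 72 mm (grip it there from above, any yaw). 0.12 to 0.26 kg. Origin: centre of its underside, z up.
- sharp: the sharp router cutter with a BLUE ring, otherwise the same shape and size as the worn ones; it stands upright on the table and stays there. Origin: centre of its underside, z up.
- jar: yellow steel scrap jar, loose, 0.95 kg, open top, 185 mm high: round body 120 mm in diameter up to 125 mm, sloping shoulder up to 150 mm, straight neck from 150 to 185 mm, 68 mm outside and 60 mm inside diameter. Walls 4 mm, inner floor at 6 mm. Origin: centre of its underside, z up its axis (mouth 185 mm above). A cutter let go with its head in the neck drops to the bottom.

How it is judged:
On the way:
1. one worn cutter is inside the jar while the other is still outside it (((horizontal distance between worn_1 and jar below 0.053 m and z of worn_1 in the frame of jar between -0.005 and 0.11 m and horizontal distance between worn_2 and jar above 0.07 m) or (horizontal distance between worn_2 and jar below 0.053 m and z of worn_2 in the frame of jar between -0.005 and 0.11 m and horizontal distance between worn_1 and jar above 0.07 m))), for 0.2 s.
At the end, for the whole second after the job is handed in: Both red-ringed cutters lie at rest inside the jar (undersides within 53 mm of its axis and under 110 mm above its underside); the jar stands on the table within 10 degrees of upright; the blue-ringed cutter is within 10 degrees of upright and 30 mm of where it was (horizontal distance between each of worn_1, worn_2 and jar below 0.053 m and z of worn_1 in the frame of jar between -0.005 and 0.11 m and z of worn_2 in the frame of jar between -0.005 and 0.11 m and angle between each of jar, sharp's own z axis and vertical below 0.17 rad and height (world z) of jar between -0.01 and 0.01 m and distance of sharp from where it was at the start of the episode below 0.03 m and linear speed of jar below 0.03 m/s and linear speed of each of worn_1, worn_2 below 0.05 m/s); the robot touches nothing.
It fails at once if the sharp (blue) cutter is knocked over or moved more than 30 mm (distance of sharp from where it was at the start of the episode above 0.03 m or angle between sharp's own z axis and vertical above 0.5 rad).
It fails at once if the jar is tipped by more than 30 degrees (angle between jar's own z axis and vertical above 0.52 rad).
It also fails if it takes over 51 s, if anything falls off the work surface, if the arm or the gripper's body presses on something with over 40 N, if the wrist force passes 120 N, or if a joint passes its speed limit or range.

## Working session

There is one attempt and no reset: what is moved stays moved. The work goes in short steps, Python scripts to look and compute and a tool call to move; the robot and the scene stay as the last step left them, time stands still between calls to the robot, and variables do not carry over. Pictures are saved under pics/ and viewed, at most 10 in all, crops included, and the job is handed in when it is done.

Besides the shell and the picture viewer there is one more tool, called after ">>>" as name(argument=value, ...), one argument or row to a line, values as JSON. step_arm: Moves the arm, as the interface text tells. Its arguments: {"type":"object","properties":{"rows":{"type":"array","items":{"type":"array","items":{"type":"array","items":{"type":"number"}}}},"grip_force":{"type":"number"}},"required":["rows"]}

```bash
mkdir -p pics; ls
cat > h.py <<'E'
import numpy as np, cv2, pickle
from workcell import ctrl
def grab(n):
    s=ctrl.state(); d=ctrl.get_image(n); d['s']=s; pickle.dump(d,open(f'pics/{n}.pkl','wb')); return d
def save(d,f): cv2.imwrite(f'pics/{f}.png',d['color'][:,:,::-1])
E
python3 - <<'E'
from h import *
for n in('top','side'):
    d=grab(n); save(d,n+'0'); print(n,d['fov_y'],d['cx'],d['cy'],d['k1'],np.round(d['camera_from_world'],3).tolist())
print(ctrl.state())
E
```

```text
pics
top 49.57948996711091 321.2377521302546 238.39043054377743 -0.12832017807832638 [[-0.093, -0.996, 0.002, 0.052], [-0.973, 0.091, -0.213, 0.527], [0.212, -0.022, -0.977, 1.028], [0.0, 0.0, 0.0, 1.0]]
side 49.125778745255744 320.3471398463333 233.38148861454889 -0.14595726414056645 [[0.969, -0.247, -0.016, -0.507], [-0.206, -0.768, -0.607, 0.12], [0.137, 0.591, -0.795, 0.851], [0.0, 0.0, 0.0, 1.0]]
{'time_s': 0.1, 'qpos': array([ 1.40120515,  0.50171108, -0.42682684,  1.55131479,  0.22079294,
        1.13833838, -0.21031493]), 'dq': array([ 4.05469852e-04, -2.07026514e-03,  1.16763352e-03, -4.60145636e-04,
       -6.71943701e-05,  2.14180488e-04,  2.54803879e-03]), 'tau': array([-1.11323531e-02, -5.67868888e+01, -5.83855703e+00, -2.79910487e+01,
       -6.91152317e-02,  2.42988457e-02,  2.74344796e-05]), 'tool_pos': array([ 0.27234223, -0.5895538 ,  0.25082349]), 'tool_rot': array([-3.06665810e+00, -6.74233757e-01,  4.86126859e-04]), 'wrist_force': array([ 0.62055199, -0.08108293, -0.10450248]), 'moment': array([-0.00485617,  0.02676967, -0.04213901]), 'grip_force': 0.0, 'finger_gap': 1.002769245992378}
```

View pics/top0.png

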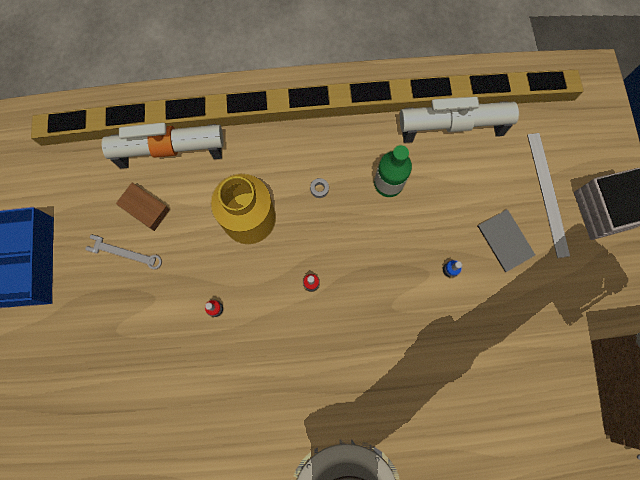

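View pics/side0.png

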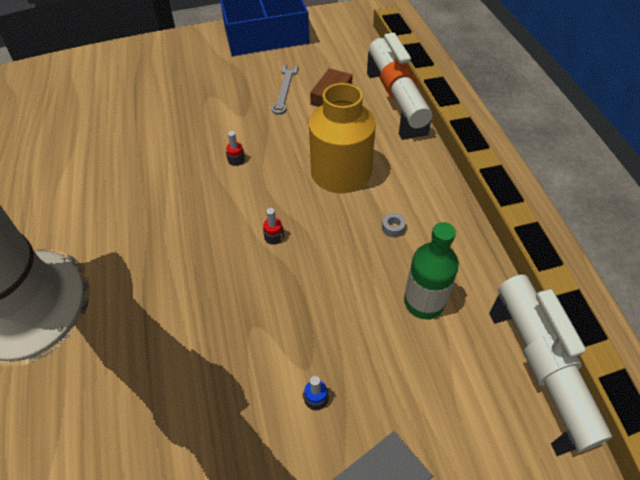

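The top view shows red rings at about (213,308) and (312,282), blue at (454,268) and the jar mouth near (238,193). In the side view red is at (235,152) and (273,228), blue at (316,395), and the mouth near (343,97).

```bash
cat >> h.py <<'E'
def ray(d,uv,T=None):
    """world origin and directions for pixels"""
    f=240/np.tan(np.radians(d['fov_y'])/2); K=np.array([[f,0,d['cx']],[0,f,d['cy']],[0,0,1]])
    p=cv2.undistortPointsIter(np.float64(uv).reshape(-1,1,2),K,np.array([d['k1'],0,0,0.]),None,None,(3,50,1e-10)).reshape(-1,2)
    if 'camera_from_world' in d: M=np.linalg.inv(d['camera_from_world'])
    else:
        R=np.eye(4); R[:3,:3]=cv2.Rodrigues(d['s']['tool_rot'])[0]; R[:3,3]=d['s']['tool_pos']; M=R@d['tool_from_camera']
    return M[:3,3], np.c_[p,np.ones(len(p))]@M[:3,:3].T
def plane(d,uv,z):
    o,r=ray(d,uv); return o+r*((z-o[2])/r[:,2])[:,None]
def blobs(d,col,amin=25):
    h=cv2.cvtColor(d['color'],cv2.COLOR_RGB2HSV); 
    lo,hi={'red':((174,150,60),(180,255,255)),'blue':((112,150,60),(125,255,255))}[col]
    m=cv2.inRange(h,lo,hi)
    if col=='red': m|=cv2.inRange(h,(0,200,60),(4,255,255))
    n,_,st,c=cv2.connectedComponentsWithStats(m)
    return [(c[i],st[i]) for i in range(1,n) if st[i,4]>amin]
E
python3 - <<'E'
from h import *
for n in('top','side'):
    d=pickle.load(open(f'pics/{n}.pkl','rb'))
    for col in('red','blue'):
        for c,s in blobs(d,col):
            print(n,col,c.round(1),s,plane(d,[c],.031).round(4)[0,:2])
    h=cv2.cvtColor(d['color'],cv2.COLOR_RGB2HSV)
    x,y=((200,165),(300,75))[n=='side']
    c=d['color'][y:y+90,x:x+85]; cv2.imwrite(f'pics/jar_{n}.png',cv2.resize(c,None,fx=6,fy=6,interpolation=cv2.INTER_NEAREST)[:,:,::-1])
a=cv2.imread('pics/jar_top.png');b=cv2.imread('pics/jar_side.png')
cv2.imwrite('pics/jar.png',cv2.resize(np.hstack([a,b]),(800,int(540*800/1020))))
E
```

```text
top red [310.8 282.2] [304 274  15  15 107] [0.443  0.0329]
top red [213.8 307.8] [205 300  15  15 108] [0.4076 0.2401]
side red [234.2 150.3] [227 143  15  14 122] [0.4093 0.2345]
side red [272.5 227.9] [264 218  18  18 174] [0.4453 0.0251]
side blue [264.1  24.1] [ 221    0   88   55 1863] [0.5492 0.6802]
side blue [315.4 393.5] [304 382  24  21 277] [ 0.4459 -0.2787]
```

View pics/jar.png

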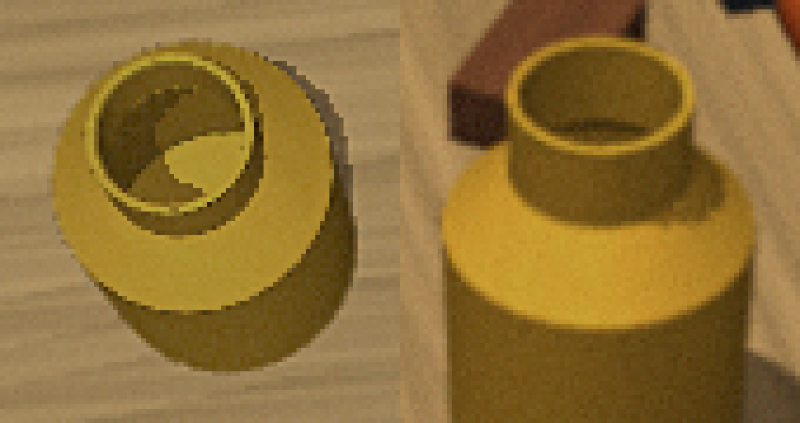

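The crops show the rim clearly: outer ellipse centre at about (235.9,193.0) in the top view and (342.1,94.9) in the side view.

Run:
```python
from h import *
w=grab('wrist'); print(w['fov_y'],w['cx'],w['cy'],w['tool_from_camera'].round(3).tolist()); print(w['s']['tool_pos'])
for n,jc,cs in(('top',(235.9,193),[(310.8,282.2),(213.8,307.8),(454,268)]),('side',(342.1,94.9),[(272.5,227.9),(234.2,150.3),(315.4,393.5)])):
    d=pickle.load(open(f'pics/{n}.pkl','rb'))
    print(n,'jar',plane(d,[jc],.185).round(4), 'cam',ray(d,[jc])[0].round(3))
    g=d['color'].astype(int); m=((g.min(2)>120)&(g.max(2)-g.min(2)<25)).astype(np.uint8)
    k,_,st,ce=cv2.connectedComponentsWithStats(m)
    for c in cs:
        for i in range(1,k):
            if np.hypot(*(ce[i]-c))<30 and st[i,4]>8: print(c,ce[i].round(1),st[i],plane(d,[ce[i]],.072 if n=='top' else .060).round(4))
```

```text
65.81346164322386 321.4581154320342 237.0564673987358 [[-0.001, -0.968, -0.249, 0.067], [1.0, -0.001, 0.0, -0.001], [-0.0, -0.249, 0.968, -0.132], [0.0, 0.0, 0.0, 1.0]]
[ 0.27234223 -0.5895538   0.25082349]
top jar [[0.6031 0.1571 0.185 ]] cam [0.299 0.026 1.116]
(310.8, 282.2) [310.5 278.6] [308 276   6   7  33] [[0.4449 0.0325 0.072 ]]
(213.8, 307.8) [208.5 305.5] [206 303   6   6  32] [[0.409  0.2424 0.072 ]]
(454, 268) [458.3 264.4] [455 262   7   6  32] [[ 0.4452 -0.2723  0.072 ]]
side jar [[0.6036 0.1536 0.185 ]] cam [ 0.399 -0.536  0.742]
(272.5, 227.9) [270.1 210.7] [267 208   7   6  37] [[0.4466 0.0397 0.06  ]]
(234.2, 150.3) [231.1 133.2] [228 131   7   5  24] [[0.4099 0.2526 0.06  ]]
(315.4, 393.5) [314.6 380.2] [309 376  11   9  74] [[ 0.4475 -0.2705  0.06  ]]
```

>>> step_arm(
  rows=[
    [[0,0,0,0,0,0.054,1],[0,0,0,0,0,0.054,1],[0,0,0,0,0,0.054,1],[0,0,0,0,0,0.054,1],[0,0,0,0,0,0.054,1],[0,0,0,0,0,0.054,1],[0,0,0,0,0,0.054,1],[0,0,0,0,0,0.0,1]],
  ],
  grip_force=40,
)

```text
time_s: 0.82
tool_pos: [0.2726, -0.5898, 0.2514]
tool_rot: [-3.14, -0.083, 0.001]
wrist_force: [-0.2, 0.2, -0.3]
finger_gap: 1.002
grip_force: 0.0
```

>>> step_arm(
  rows=[
    [[0.02,-0.03,0,0,0,0.053,1],[0.02,-0.035,0,0,0,0,1],[0.02,-0.035,0,0,0,0,1],[0.02,-0.035,0,0,0,0,1],[0.02,-0.035,0,0,0,0,1],[0.02,-0.035,0,0,0,0,1],[0.02,-0.035,0,0,0,0,1],[0.02,-0.035,0,0,0,0,1]],
  ],
)

```text
time_s: 1.48
tool_pos: [0.431, -0.312, 0.2518]
tool_rot: [3.141, 0.006, -0.0]
wrist_force: [0.2, 0.1, -0.4]
finger_gap: 1.003
grip_force: 0.0
```

>>> step_arm(
  rows=[
    [[0.012,-0.038,0,0,0,0,1],[0,-0.038,0,0,0,0,1],[0,-0.038,0,0,0,0,1],[0,-0.038,0,0,0,0,1],[0,-0.038,0,0,0,0,1],[0,-0.038,0,0,0,0,1],[0,-0.038,0,0,0,0,1],[0,-0.038,0,0,0,0,1]],
  ],
)

```text
time_s: 2.15
tool_pos: [0.4415, -0.0081, 0.2519]
tool_rot: [3.141, 0.006, 0.001]
wrist_force: [0.5, 0.2, 0.4]
finger_gap: 0.999
grip_force: 0.0
```

Run:
```python
from h import *
d=grab('wrist'); save(d,'w1'); print(d['s']['tool_pos'],d['s']['qpos'].round(2),d['k1'])
for c,s in blobs(d,'red'): print(c,s,plane(d,[c],.032).round(4))
```

```text
[ 0.44148083 -0.00805577  0.25188548] [ 0.61  0.14 -0.7   2.04  0.11  1.   -1.71] -0.05998704324738568
[282.55414013 204.08704883] [265 192  32  32 471] [[0.4503 0.0303 0.032 ]]
[ 79.18367347 241.41187384] [ 59 228  34  30 539] [[0.4126 0.2376 0.032 ]]
```

View pics/w1.png

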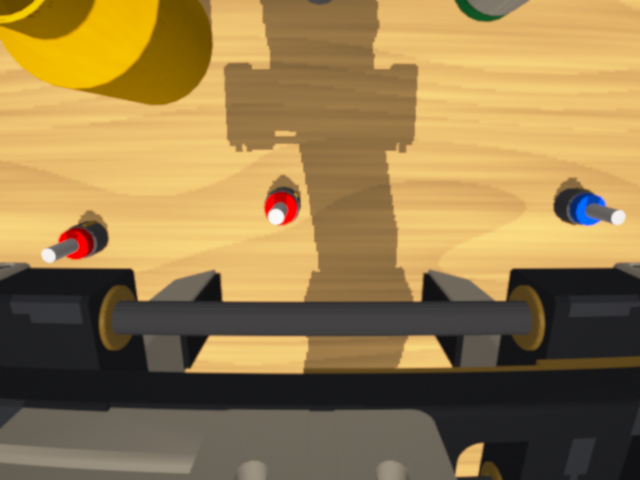

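The wrist view shows the shank tips of the two red cutters at (276,216) and (49,255), and blue at (618,217).

Run:
```python
from h import *
d=pickle.load(open('pics/wrist.pkl','rb'))
print(plane(d,[(276,216),(49,255),(618,217)],.072).round(4))
```

```text
[[ 0.4465  0.032   0.072 ]
 [ 0.4105  0.2412  0.072 ]
 [ 0.4471 -0.2724  0.072 ]]
```

>>> step_arm(
  rows=[
    [[0.0045,-0.035,0,0,0,0,1],[0,-0.0045,0,0,0,0,1],[0,0,0.035,0,0,0,0.6],[0,0,0.035,0,0,0,0.6],[0,0,0.035,0,0,0,0.6],[0,0,0.033,0,0,0,0.6],[0,0,0.02,0,0,0,0.6],[0,0,0,0,0,0,0.6]],
  ],
)

```text
time_s: 2.87
tool_pos: [0.443, 0.0293, 0.09]
tool_rot: [-3.141, -0.005, 0.012]
wrist_force: [-0.2, 0.4, 0.5]
finger_gap: 0.625
grip_force: 0.0
```

>>> step_arm(
  rows=[
    [[0,0,0,0,0,0,0.6],[0.002,-0.001,0.01,0,0,0,0.6],[0,0,0.01,0,0,0,0.6],[0,0,0.005,0,0,0,0.6],[0,0,0,0,0,0,0.6],[0,0,0,0,0,0,0.6],[0,0,0,0,0,0,0.6],[0,0,0,0,0,0,0.6]],
  ],
)

```text
time_s: 3.53
tool_pos: [0.4488, 0.0308, 0.0692]
tool_rot: [3.141, 0.003, 0.001]
wrist_force: [-0.2, 0.6, 0.6]
finger_gap: 0.599
grip_force: 0.0
```

>>> step_arm(
  rows=[
    [[-0.002,0,0.004,0,0,0,0.6],[0,0,0,0,0,0,0.6],[0,0,0,0,0,0,0.3],[0,0,0,0,0,0,0],[0,0,0,0,0,0,0],[0,0,0,0,0,0,0],[0,0,0,0,0,0,0],[0,0,0,0,0,0,0]],
  ],
)

```text
time_s: 4.2
tool_pos: [0.4465, 0.0308, 0.0648]
tool_rot: [-3.142, -0.003, -0.0]
wrist_force: [-0.3, 0.3, 0.2]
finger_gap: 0.216
grip_force: 0.0
```

>>> step_arm(
  rows=[
    [[0,0,0,0,0,0,0],[0,0,0,0,0,0,0],[0,0,0,0,0,0,0],[0,0,0,0,0,0,0],[0,0,-0.01,0,0,0,0],[0,0,-0.02,0,0,0,0],[0,0,-0.03,0,0,0,0],[0,0,-0.03,0,0,0,0]],
  ],
)

```text
time_s: 4.87
tool_pos: [0.445, 0.0311, 0.1555]
tool_rot: [-3.141, -0.004, 0.005]
wrist_force: [0.1, -0.5, -1.8]
finger_gap: 0.147
grip_force: 40.0
```

>>> step_arm(
  rows=[
    [[0,0,-0.035,0,0,0,0],[0,0,-0.035,0,0,0,0],[0,0,-0.035,0,0,0,0],[0,0,-0.035,0,0,0,0],[0.012,-0.01,0,0,0,0,0],[0.025,-0.02,0,0,0,0,0],[0.025,-0.02,0,0,0,0,0],[0.025,-0.02,0,0,0,0,0]],
  ],
)

```text
time_s: 5.53
tool_pos: [0.5338, 0.101, 0.2956]
tool_rot: [3.14, 0.001, 0.001]
wrist_force: [0.2, -0.8, -2.4]
finger_gap: 0.139
grip_force: 40.0
```

>>> step_arm(
  rows=[
    [[0.025,-0.02,0,0,0,0,0],[0.025,-0.02,0,0,0,0,0],[0.012,-0.01,0,0,0,0,0],[0.006,-0.004,0,0,0,0,0],[0,0,0,0,0,0,0],[0,0,0,0,0,0,0],[0,0,0,0,0,0,0],[0,0,0,0,0,0,0]],
  ],
)

```text
time_s: 6.2
tool_pos: [0.6005, 0.1537, 0.295]
tool_rot: [3.14, 0.001, -0.0]
wrist_force: [0.1, -0.5, -2.3]
finger_gap: 0.144
grip_force: 40.0
```

Run:
```python
from h import *
for n in('top','side','wrist'):
    d=grab(n)
    if n!='top': save(d,n+'2')
print(d['s']['tool_pos'],d['s']['qpos'].round(2),d['s']['tool_rot'].round(3))
a=cv2.imread('pics/side2.png')[40:200,260:420]; b=cv2.imread('pics/wrist2.png')
cv2.imwrite('pics/c2.png',np.hstack([cv2.resize(a,(360,360)),cv2.resize(b,(440,330+30))]))
```

```text
[0.60077898 0.15397331 0.29512906] [ 0.25  0.47 -0.75  1.57  0.34  1.23 -2.13] [3.141e+00 1.000e-03 1.000e-03]
```

View pics/c2.png

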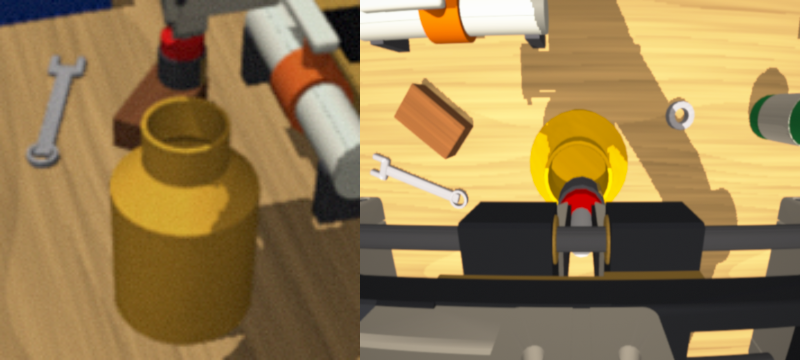

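The cutter hangs straight in the grip, just behind the jar mouth in the side crop. In the wrist picture it is centred on the neck to within a few mm, so I lower it.

>>> step_arm(
  rows=[
    [[0.002,-0.0015,0,0,0,0,0],[0,0,0.01,0,0,0,0],[0,0,0.015,0,0,0,0],[0,0,0.015,0,0,0,0],[0,0,0.015,0,0,0,0],[0,0,0.01,0,0,0,0],[0,0,0.005,0,0,0,0],[0,0,0,0,0,0,0]],
  ],
)

```text
time_s: 7.02
tool_pos: [0.6023, 0.1563, 0.223]
tool_rot: [3.141, 0.003, -0.004]
wrist_force: [-0.4, -0.4, -2.6]
finger_gap: 0.143
grip_force: 40.0
```

No contact force, so I release.

>>> step_arm(
  rows=[
    [[0,0,0,0,0,0,0.5],[0,0,0,0,0,0,0.5],[0,0,0,0,0,0,0.5],[0,0,0,0,0,0,0.5],[0,0,0,0,0,0,0.5],[0,0,0,0,0,0,0.5],[0,0,-0.015,0,0,0,0.5],[0,0,-0.025,0,0,0,0.5]],
  ],
)

```text
time_s: 7.68
tool_pos: [0.6015, 0.1556, 0.2625]
tool_rot: [3.14, 0.003, -0.008]
wrist_force: [1.1, -0.7, -0.1]
finger_gap: 0.499
grip_force: 0.0
```

>>> step_arm(
  rows=[
    [[0,0,-0.02,0,0,0,0.5],[-0.012,-0.006,0,0,0,0,0.5],[-0.024,-0.012,0,0,0,0,0.5],[-0.024,-0.012,0,0,0,0,0.6],[-0.024,-0.012,0,0,0,0,0.6],[-0.024,-0.012,0,0,0,0,0.6],[-0.024,-0.012,0,0,0,0,0.6],[-0.024,-0.012,0,0,0,0,0.6]],
  ],
)

```text
time_s: 8.35
tool_pos: [0.4458, 0.2347, 0.2849]
tool_rot: [3.141, 0.003, 0.001]
wrist_force: [-0.7, 0.0, 0.3]
finger_gap: 0.597
grip_force: 0.0
```

Run:
```python
from h import *
d=grab('wrist'); save(d,'w3'); print(d['s']['tool_pos'],d['s']['qpos'].round(2))
for c,s in blobs(d,'red'): print(c,s,plane(d,[c],.032).round(4))
t=grab('top'); save(t,'top3')
for c,s in blobs(t,'red',4): print('top',c,s)
cv2.imwrite('pics/c3.png',np.hstack([cv2.resize(t['color'][165:255,195:285],(360,360),interpolation=0),cv2.resize(d['color'],(440,360))])[:,:,::-1])
```

```text
[0.44583635 0.23474841 0.28492278] [ 0.19  0.26 -0.85  1.86  0.22  1.11 -2.31]
[314.91129032 235.8655914 ] [301 226  28  26 372] [[0.4149 0.2429 0.032 ]]
```

View pics/c3.png

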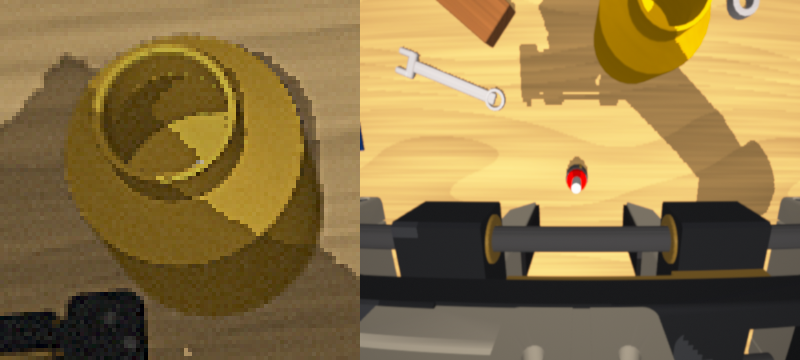

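The jar stands upright with the first cutter out of sight inside it, and the second cutter's tip is at about (314,251) in the wrist picture. Joint 7 is near its range limit, so I turn back a little first.

>>> step_arm(
  rows=[
    [[0,0,0,0,0,-0.05,0.6],[0,0,0,0,0,-0.1,0.6],[0,0,0,0,0,-0.1,0.6],[0,0,0,0,0,-0.1,0.6],[0,0,0,0,0,-0.05,0.6],[0,0,0,0,0,0,0.6],[0,0,0,0,0,0,0.6],[0,0,0,0,0,0,0.6]],
  ],
)

```text
time_s: 9.12
tool_pos: [0.4474, 0.2341, 0.2848]
tool_rot: [3.079, 0.624, 0.0]
wrist_force: [0.4, -0.7, 0.2]
finger_gap: 0.597
grip_force: 0.0
```

```bash
cat >> h.py <<'E'
def shift(tgt):
    s=ctrl.state(); R=cv2.Rodrigues(s['tool_rot'])[0]; print(s['tool_pos'].round(4),s['qpos'].round(2),'shift',(R.T@(np.array(tgt)-s['tool_pos'])).round(4))
E
python3 - <<'E'
from h import *
d=pickle.load(open('pics/wrist.pkl','rb')); print(plane(d,[(314,250.7)],.072))
shift((.4105,.2415,.0645))
E
```

```text
[[0.41023415 0.24309779 0.072     ]]
[0.4474 0.2341 0.2848] [ 0.25  0.29 -0.92  1.86  0.25  1.12 -1.94] shift [-0.0311 -0.0212  0.2203]
```

>>> step_arm(
  rows=[
    [[-0.015,-0.011,0,0,0,0,0.6],[-0.016,-0.011,0,0,0,0,0.6],[0,0,0.03,0,0,0,0.6],[0,0,0.035,0,0,0,0.6],[0,0,0.035,0,0,0,0.6],[0,0,0.035,0,0,0,0.6],[0,0,0.025,0,0,0,0.6],[0,0,0.01,0,0,0,0.6]],
  ],
)

```text
time_s: 9.78
tool_pos: [0.408, 0.241, 0.1115]
tool_rot: [3.077, 0.625, -0.008]
wrist_force: [-0.6, -1.5, 0.1]
finger_gap: 0.599
grip_force: 0.0
```

>>> step_arm(
  rows=[
    [[0,0,0.01,0,0,0,0.6],[0,0,0.01,0,0,0,0.6],[0,0,0.01,0,0,0,0.6],[0,0,0.01,0,0,0,0.6],[0,0,0,0,0,0,0.6],[0,0,0,0,0,0,0.6],[0,0,0,0,0,0,0.6],[0,0,0,0,0,0,0.6]],
  ],
)

```text
time_s: 10.45
tool_pos: [0.4104, 0.2427, 0.0754]
tool_rot: [-3.078, -0.627, -0.002]
wrist_force: [-0.2, 0.6, 0.4]
finger_gap: 0.597
grip_force: 0.0
```

Run:
```python
from h import *
shift((.4105,.242,.0645))
```

```text
[0.4104 0.2427 0.0754] [ 0.01  0.55 -0.73  2.1   0.57  0.7  -2.26] shift [-0.0002  0.0007  0.0109]
```

>>> step_arm(
  rows=[
    [[0,0.0005,0.006,0,0,0,0.6],[0,0,0.005,0,0,0,0.6],[0,0,0,0,0,0,0.4],[0,0,0,0,0,0,0],[0,0,0,0,0,0,0],[0,0,0,0,0,0,0],[0,0,0,0,0,0,0],[0,0,0,0,0,0,0]],
  ],
)

```text
time_s: 11.12
tool_pos: [0.4102, 0.242, 0.0638]
tool_rot: [-3.078, -0.627, -0.0]
wrist_force: [-0.5, 0.5, -0.2]
finger_gap: 0.214
grip_force: 0.0
```

>>> step_arm(
  rows=[
    [[0,0,0,0,0,0,0],[0,0,0,0,0,0,0],[0,0,0,0,0,0,0],[0,0,0,0,0,0,0],[0,0,-0.01,0,0,0,0],[0,0,-0.02,0,0,0,0],[0,0,-0.03,0,0,0,0],[0,0,-0.03,0,0,0,0]],
  ],
)

```text
time_s: 11.78
tool_pos: [0.4088, 0.2416, 0.1545]
tool_rot: [3.078, 0.628, -0.005]
wrist_force: [1.4, -0.3, -1.7]
finger_gap: 0.143
grip_force: 40.0
```

>>> step_arm(
  rows=[
    [[0,0,-0.035,0,0,0,0],[0,0,-0.035,0,0,0,0],[0,0,-0.035,0,0,0,0],[0,0,-0.035,0,0,0,0],[0,0,0,0,0,0,0],[0,0,0,0,0,0,0],[0,0,0,0,0,0,0],[0,0,0,0,0,0,0]],
  ],
)

```text
time_s: 12.45
tool_pos: [0.4091, 0.2411, 0.2924]
tool_rot: [3.078, 0.627, -0.004]
wrist_force: [1.2, 0.1, -1.2]
finger_gap: 0.144
grip_force: 40.0
```

Run:
```python
from h import *
shift((.603,.156,.295))
```

```text
[0.4091 0.2411 0.2924] [ 0.28  0.21 -0.97  1.91  0.2   1.12 -1.94] shift [ 0.1452  0.1542 -0.003 ]
```

>>> step_arm(
  rows=[
    [[0.011,0.012,-0.003,0,0,0,0],[0.022,0.023,0,0,0,0,0],[0.022,0.023,0,0,0,0,0],[0.022,0.023,0,0,0,0,0],[0.022,0.023,0,0,0,0,0],[0.022,0.023,0,0,0,0,0],[0.014,0.016,0,0,0,0,0],[0.01,0.011,0,0,0,0,0]],
  ],
)

```text
time_s: 13.12
tool_pos: [0.6059, 0.1538, 0.2939]
tool_rot: [3.079, 0.622, -0.006]
wrist_force: [-0.6, 0.6, -1.9]
finger_gap: 0.144
grip_force: 40.0
```

>>> step_arm(
  rows=[
    [[0,0,0,0,0,0,0],[0,0,0,0,0,0,0],[0,0,0,0,0,0,0],[0,0,0,0,0,0,0],[0,0,0,0,0,0,0],[0,0,0,0,0,0,0],[0,0,0,0,0,0,0],[0,0,0,0,0,0,0]],
  ],
)

```text
time_s: 13.78
tool_pos: [0.6036, 0.1571, 0.297]
tool_rot: [3.078, 0.627, 0.001]
wrist_force: [-0.4, 0.5, -2.1]
finger_gap: 0.141
grip_force: 40.0
```

Run:
```python
from h import *
shift((.603,.156,.295))
s=grab('side'); d=grab('wrist')
cv2.imwrite('pics/c4.png',np.hstack([cv2.resize(s['color'][40:200,260:420],(360,360)),cv2.resize(d['color'],(440,360))])[:,:,::-1])
```

```text
[0.6036 0.1571 0.297 ] [ 0.29  0.5  -0.83  1.56  0.39  1.25 -1.77] shift [-0.001   0.0008  0.002 ]
```

View pics/c4.png

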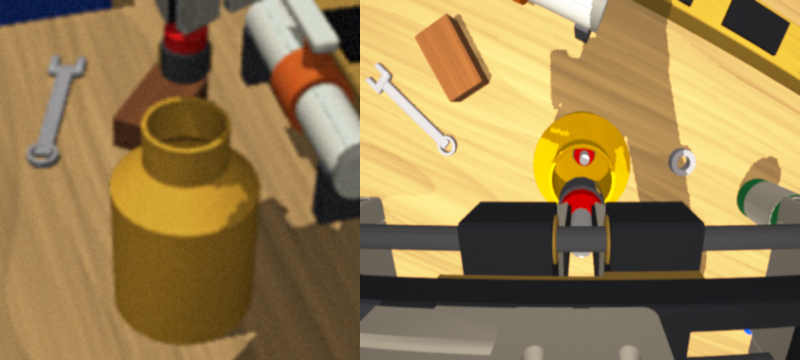

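The jar hasn't moved, and the first cutter stands upright inside it, with its shank tip at about (327,209) in the wrist picture. I check where it is so the second can drop off-centre from it.

Run:
```python
from h import *
d=pickle.load(open('pics/wrist.pkl','rb')); print(plane(d,[(327,209)],.078))
shift((.599,.152,.225))
```

```text
[[0.60967707 0.15481587 0.078     ]]
[0.6037 0.1569 0.2969] [ 0.29  0.51 -0.83  1.56  0.39  1.25 -1.77] shift [-0.0063  0.0027  0.0719]
```

>>> step_arm(
  rows=[
    [[-0.005,-0.002,0,0,0,0,0],[0,0,0.01,0,0,0,0],[0,0,0.015,0,0,0,0],[0,0,0.015,0,0,0,0],[0,0,0.015,0,0,0,0],[0,0,0.01,0,0,0,0],[0,0,0.006,0,0,0,0],[0,0,0,0,0,0,0]],
  ],
)

```text
time_s: 14.55
tool_pos: [0.5974, 0.1564, 0.224]
tool_rot: [-3.078, -0.627, 0.004]
wrist_force: [-0.3, 0.8, -1.6]
finger_gap: 0.142
grip_force: 40.0
```

>>> step_arm(
  rows=[
    [[0,0,0,0,0,0,0],[0,0,0,0,0,0,0.5],[0,0,0,0,0,0,0.5],[0,0,0,0,0,0,0.5],[0,0,0,0,0,0,0.5],[0,0,0,0,0,0,0.5],[0,0,0,0,0,0,0.5],[0,0,-0.02,0,0,0,0.5]],
  ],
)

```text
time_s: 15.22
tool_pos: [0.5963, 0.1555, 0.2424]
tool_rot: [3.078, 0.627, -0.01]
wrist_force: [0.5, -0.5, -0.6]
finger_gap: 0.495
grip_force: 0.0
```

>>> step_arm(
  rows=[
    [[0,0,-0.03,0,0,0,0.5],[0,0,-0.03,0,0,0,0.5],[-0.02,0,0,0,0,0,0.5],[-0.02,0,0,0,0,0,0.5],[0,0,0,0,0,0,0.5],[0,0,0,0,0,0,0.5],[0,0,0,0,0,0,0.5],[0,0,0,0,0,0,0.5]],
  ],
)

```text
time_s: 15.88
tool_pos: [0.5622, 0.1413, 0.3057]
tool_rot: [-3.078, -0.626, -0.001]
wrist_force: [-0.8, 0.0, -0.1]
finger_gap: 0.502
grip_force: 0.0
```

Run:
```python
from h import *
s=grab('side'); d=grab('wrist'); print(d['s']['tool_pos'])
for c,st in blobs(s,'blue'): print(c)
cv2.imwrite('pics/c5.png',np.hstack([cv2.resize(s['color'][40:200,260:420],(360,360)),cv2.resize(d['color'],(440,360))])[:,:,::-1])
```

```text
[0.56207977 0.14139004 0.30555098]
[257.7878985   26.29017567]
[315.37818182 393.46181818]
```

View pics/c5.png

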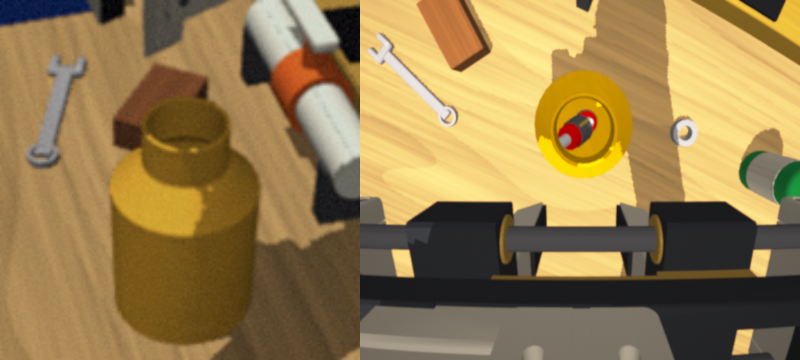

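The jar stands undisturbed and the blue cutter is unmoved at (315,393) in the side view. The second cutter is inside at an angle, so I zoom in.

Run:
```python
from h import *
import time
d=grab('wrist'); 
cv2.imwrite('pics/c6.png',cv2.resize(d['color'][85:245,245:405],(600,600),interpolation=cv2.INTER_CUBIC)[:,:,::-1])
```

```text
(no output)
```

View pics/c6.png

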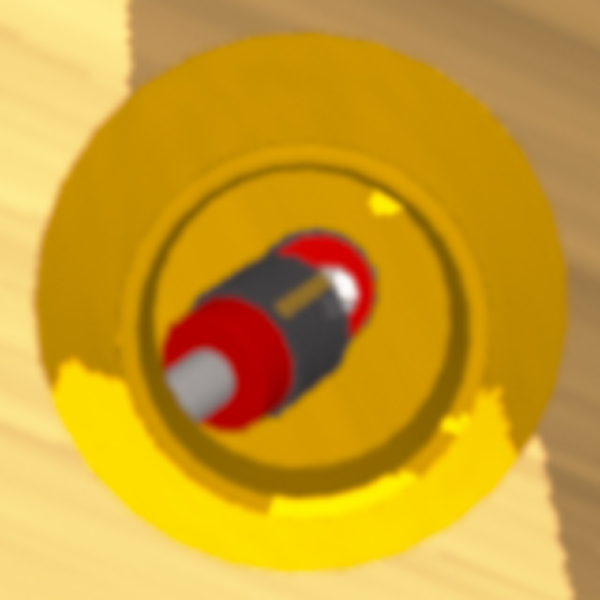

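The second cutter leans in the jar body with its head against the first cutter's shank and its own shank up against the wall. Its underside is well under 110 mm and near the axis. I wait, then check it's at rest.

>>> step_arm(
  rows=[
    [[0,0,0,0,0,0,0.5],[0,0,0,0,0,0,0.5],[0,0,0,0,0,0,0.5],[0,0,0,0,0,0,0.5],[0,0,0,0,0,0,0.5],[0,0,0,0,0,0,0.5],[0,0,0,0,0,0,0.5],[0,0,0,0,0,0,0.5]],
  ],
)

```text
time_s: 16.7
tool_pos: [0.5616, 0.1411, 0.3058]
tool_rot: [3.078, 0.627, 0.0]
wrist_force: [-0.8, -0.0, 0.0]
finger_gap: 0.498
grip_force: 0.0
```

Run:
```python
from h import *
o=pickle.load(open('pics/wrist.pkl','rb')); n=grab('wrist')
for d in(o,n):
    print(d['s']['time_s'],[(c.round(2),s[4]) for c,s in blobs(d,'red')])
# ray of the underside edge beside the first shank tip, at candidate heights
print(plane(n,[(245+340/3.75,85+300/3.75)],.07), plane(n,[(245+205/3.75,85+385/3.75)],.10))
```

```text
15.9833 [(array([334.38, 155.49]), np.int32(171)), (array([308.24, 179.35]), np.int32(600))]
16.7 [(array([333.98, 154.88]), np.int32(164)), (array([307.95, 178.75]), np.int32(599))]
[[0.6082543 0.1469712 0.07     ]] [[0.57797415 0.17080743 0.1       ]]
```

```bash
python3 -c "
from h import *
print(ctrl.hand_in())"
```

```text
the job is handed in; nothing more can be done
None
```

I dropped both red-ringed cutters into the jar one at a time and handed the job in at about 17 s of robot time. In the last pictures both were at rest inside, the jar was upright and the blue cutter had not moved, but the hand-in returned no verdict.

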